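# Hold the big bulldog clip open over the sign-in board

## Robot

A 6-joint arm with a two-finger parallel gripper is mounted at the origin on the work surface. World frame = base frame: x ahead of the robot, y to its left, z up, the work surface at z = 0. Lengths are in m, angles in degrees, forces in N, time in s.
With the tool pointing down it reaches from about 0.35 to 0.875 m from the base axis. Payload 4.2 kg.
Tool frame: the origin (TCP) lies on the front face of the gripper's body, between the roots of the fingers; the fingertips stand 70 mm ahead of it and the grasp point (between the pads) lies 51 mm ahead of it; z points along the fingers, y is the line along which they close (so a half turn about z gives the same grasp; the last joint's range is limited). The gripper opens to 87 mm and grips with 3 to 60 N. Pads are 19 mm wide; open, the fingers measure 117 mm over their backs; the gripper's body (75 mm by 190 mm) begins 51 mm behind the grasp point.
Start: joints at [14.817, 22.042, 0.453, 0, -68.411, -14.817], TCP at [0.625, 0, 0.292] pointing down, gripper open.
Joint ranges: [-179.83, 179.83], [-69.29, 118.12], [-61.27, 80.66], [-181.25, 117.63], [-171.15, -9.14], [-177.46, 177.46]. Speed limits (degrees/s): [159.86, 159.86, 180, 180, 180, 180].

## Interface

Orientations are given as a 3x3 rotation matrix whose columns are the frame's x, y, z axes.
In Python, from station import r gives the robot as it stands.
- The arm moves only by the shell command python3 -m pendant 'ROWS' [OPENING]. ROWS is JSON, a list of rows, each a list of 2 entries, a list of its own where there are three numbers: the shift along the tool's x, y, z in mm, then the turn, a rotation vector about the tool's x, y, z in rad. A call has 1 to 10 rows; each row is the pose to reach, as a shift and turn from the pose commanded when the call began, along the tool's axes at that moment; what a row does not reach only later rows make up. A row lasts 1/10 s, in which the tool goes at most 50 mm and 8.59 degrees, less where a joint would pass 70% of its speed; a pose out of reach is approached as far as the arm can. A call with a gripper value outside its range is refused whole. OPENING is the opening, from 0 (shut) to 1 (fully open), set as the call begins (- or left out, the last holds). The fingers move at their own pace and stop on an object; the grip force is fixed at half the most. Time passes only in rows, so rows that repeat a pose let the fingers close. It gives the time, the measured TCP pose, the force, the opening and the grip force at its end, in the units of the state.
- r.sense(): the state, without advancing time (a new reading comes with each control period).
- r.capture(name): name is "scene" or "side" or "wrist"; returns a dict with "frame" (480x640x3 uint8, red, green, blue), "vertical_fov" (degrees; the focal length in pixels is half the picture's height over the tangent of half this angle, whatever the lens; pixels are square), "cx", "cy" (the principal point, pixels), "rvec" (rotation vector, rad) and "tvec" (3), from world to camera coordinates, as OpenCV has them. Camera axes: x right, y down, z forward; pixel columns grow to the right and rows downward; lengths in m; the calibration is good to about 2 mm. A picture is of the moment at which its call begins. There is no depth.
- r.finish_job(): hands the job in; it is judged then, once.
The state is a dict: "time_s": time; "joints": joint angles; "joint_velocities": joint speeds; "effort": joint torques, N m; "tcp_pos": TCP position; "ee_rot": TCP orientation; "wrist_force": force on the tool from outside, world axes, zero at the start; "moment": the same for the moment, N m; "gripper_width": opening from 0.0 (shut) to 1.0 (fully open); "gripper_force": force on a finger pad.
Only numpy, scipy, OpenCV 4.12 (cv2) and the standard library are available. Lean on these libraries where they do the work, as an engineer would, in place of code of your own. Each camera call takes 0.05 s, during which the arm holds its last target. There are 200 camera calls.

## Task

Squeeze open the larger of the two bulldog clips parked on the basket's rim, lift it off, and bring it to the sign-in board: hold it gaping wide over the middle of the board's top edge, square to the board, one jaw well down on either side and neither touching it, so that I can slip a sheet under. Finish while still holding the clip squeezed open there: do not let it close or put it down. Leave the basket, the small clip, the board and everything else standing where they are.

Things in the scene. Friction and masses are not known exactly. Their poses are not given: they have to be found in the camera images.
- clip: The larger bulldog clip, steel, 64 g: 70 mm wide along its hinge, 78 mm tall, 51 mm across the handles when shut. It stands handles up, biting the basket's near (robot-side) wall, lips 18 mm below the rim. Origin: lower edge of the lips, midway between them (2 mm under them when open). x: along hinge, lips and rim; y: jaw to jaw; z: up, to the handles. Hinge (10 mm coil) at z = 40 mm.
- clip_handle_a (a point): Middle of the rolled end (45 mm long along x, 5 mm thick) of the handle on the +y side: 23 mm out from the middle and 75 mm above the lips when shut, 78 mm when squeezed. A handle and the jaw below it, on the same side, are one lever of at most 0.42 rad: pinching the two rolled ends together along y spreads the jaws; let go, they snap shut.
- clip_handle_b (a point): The same on the -y side. The spring pushes back with about 7 N on each handle when shut, 11 N fully squeezed. Over the rolled ends 51 mm when shut, 28 mm with the lips 24 mm apart, 18 mm at the stop with the lips 33 mm apart.
- clip_lip_a (a point): Lower edge, mid width, of the gripping face of the jaw on the +y side; the lip's steel is 3 mm thick outward from it and 70 mm wide. The gape is the distance between clip_lip_a and clip_lip_b (4 mm as parked). Between the open jaws a card edge can go in up to 30 mm deep.
- clip_lip_b (a point): The same on the -y side.
- small_clip: A smaller bulldog clip of the same make, 36 mm wide and 49 mm tall, parked on the same rim some 100 to 130 mm from the large one (centre to centre), to its left or right. Same axes. To be left there.
- basket: Open green plastic basket, 170 mm (x) by 240 mm (y) by 110 mm high, walls 4 mm, 0.7 kg with the notebook and pens lying low in it. Loose on the desk. Origin: centre of its underside; the wall with the clips is the one on its -x side.
- rim (a point): Middle of the top of the basket wall that carries the clips (the middle of its 4 mm thickness), 110 mm above the desk.
- board: Sign-in board: a dark hardboard panel, 220 mm wide and 4 mm thick, standing upright in a slotted wooden foot 70 x 200 x 30 mm; top edge 195 mm above the desk, 0.8 kg, loose on the desk. Origin: centre of the foot's underside. x: normal to the panel; y: along the panel's width; z: up.
- board_edge (a point): Middle of the board's top edge, 195 mm above the desk, in the middle of its 4 mm thickness. Axes as the board.
- bottle: Closed water bottle, 64 mm across, 200 mm tall, beyond the work. Origin: centre of its underside.
- tape: Roll of packing tape lying flat, 104 mm across, 48 mm high, close in front of the robot. Origin: centre of its underside.
- carabiner: Steel carabiner lying flat, about 109 x 64 x 13 mm, beyond the work. Origin: its centre, on the desk.
Not all that is in view belongs to the job. What is shaped like the clip but orange or pink is not meant.

How it is judged (in metres and radians):
On the way, in this order (a step that is already met when the one before it is completed fails the run):
1. the large clip is squeezed open by the fingers (gape over 12 mm) while its jaws are still either side of the basket's rim (distance between clip_lip_a and clip_lip_b above 0.012 m and contact force between the fingers and clip above 1 N and z of each of clip_lip_a, clip_lip_b in the frame of basket below 0.108 m), for 0.1 s.
2. the clip is carried by the fingers, its jaws clear above the rim (contact force between the fingers and clip above 1 N and contact force between clip and basket below 0.1 N and z of each of clip_lip_a, clip_lip_b in the frame of basket above 0.12 m), for 0.1 s.
At the end, for the whole second after the job is handed in: The fingers hold the large clip still and squeezed open (gape over 15 mm) around the board's top edge: lips 7 to 34 mm below it, one either side, each 2 mm or more clear of the panel; clip within 30 mm of the edge's middle, within 0.2 rad of square, not touching the board (distance between clip_lip_a and clip_lip_b above 0.015 m and ((x of clip_lip_a in the frame of board above 0.004 m and x of clip_lip_b in the frame of board below -0.004 m) or (x of clip_lip_a in the frame of board below -0.004 m and x of clip_lip_b in the frame of board above 0.004 m)) and z of clip_lip_a in the frame of board between 0.161 and 0.188 m and z of clip_lip_b in the frame of board between 0.161 and 0.188 m and y of clip in the frame of board between -0.03 and 0.03 m and angle between the x axis of clip and the y axis of board, either way round below 0.2 rad and contact force between clip and board below 0.2 N and contact force between the fingers and clip above 2 N and linear speed of clip below 0.03 m/s and angle between board's own z axis and vertical below 0.1 rad); the arm keeps its last pose, push and grip.
It fails at once if the large clip falls to the desk (height (world z) of clip below 0.05 m).
It fails at once if the basket is shoved more than 30 mm (distance of basket from where it was at the start of the episode above 0.03 m).
It fails at once if the board is shoved more than 20 mm or tipped (distance of board from where it was at the start of the episode above 0.02 m or angle between board's own z axis and vertical above 0.3 rad).
It fails at once if the small clip is taken or shifted more than 40 mm (distance of small_clip from where it was at the start of the episode above 0.04 m).
It fails at once if the bottle, the tape or the carabiner is shoved more than 30 mm (distance of any of bottle, tape, carabiner from where it was at the start of the episode above 0.03 m).
It also fails if it takes over 35 s, if anything falls off the work surface, if the arm or the gripper's body presses on something with over 40 N, if the wrist force passes 120 N, or if a joint passes its speed limit or range.

## Working session

There is one attempt and no reset: what is moved stays moved. The work goes in short steps, Python scripts to look and compute and a shell command to move; the robot and the scene stay as the last step left them, time stands still between calls to the robot, and variables do not carry over. Pictures are saved under pics/ and viewed, at most 10 in all, crops included, and the job is handed in when it is done.

```bash
mkdir -p pics; ls
cat > h.py <<'E'
import numpy as np, cv2
from station import r
def cap(n,f):
    c=r.capture(n); cv2.imwrite(f'pics/{f}.png',cv2.cvtColor(c['frame'],cv2.COLOR_RGB2BGR)); np.save(f'pics/{f}.npy',c,allow_pickle=True); return c
def load(f): return np.load(f'pics/{f}.npy',allow_pickle=True).item()
def ray(c,p):
    f=240/np.tan(np.radians(c['vertical_fov'])/2)
    R=cv2.Rodrigues(np.array(c['rvec'],float))[0]; t=np.array(c['tvec'],float).ravel()
    d=R.T@np.array([(p[0]-c['cx'])/f,(p[1]-c['cy'])/f,1]); return -R.T@t,d/np.linalg.norm(d)
def plane(c,p,z):
    o,d=ray(c,p); return o+d*(z-o[2])/d[2]
def tri(c1,p1,c2,p2):
    o1,d1=ray(c1,p1);o2,d2=ray(c2,p2)
    s=np.linalg.lstsq(np.c_[d1,-d2],o2-o1,rcond=None)[0]
    a=o1+s[0]*d1;b=o2+s[1]*d2; return (a+b)/2,np.linalg.norm(a-b)
def proj(c,X):
    f=240/np.tan(np.radians(c['vertical_fov'])/2); K=np.array([[f,0,c['cx']],[0,f,c['cy']],[0,0,1]])
    return cv2.projectPoints(np.array(X,float).reshape(-1,3),np.array(c['rvec'],float),np.array(c['tvec'],float),K,None)[0].reshape(-1,2)
E
python3 - <<'E'
from h import *
a=[cap(n,n+'0') for n in('scene','side','wrist')]
for c in a: print({k:c[k] for k in c if k!='frame'}, ray(c,(320,240)))
s=r.sense();print(s['time_s'],s['tcp_pos'],s['ee_rot'])
E
```

```text
pics
{'vertical_fov': 45.55624069442458, 'cx': 313.97274850231986, 'cy': 250.40017583965954, 'rvec': array([ 1.74927146,  1.7453504 , -0.74779244]), 'tvec': array([-0.01098868, -0.26408669,  1.72075538])} (array([1.42447313, 0.01346315, 1.00077803]), array([-0.73398548,  0.00869187, -0.67910954]))
{'vertical_fov': 55.266419292374636, 'cx': 321.3484783399849, 'cy': 233.72361578830717, 'rvec': array([ 0.71713572, -2.59606863,  1.14176226]), 'tvec': array([0.48421308, 0.28324448, 1.11804255])} (array([0.08911172, 0.79116903, 0.96478991]), array([ 0.37732206, -0.62255837, -0.6856013 ]))
{'vertical_fov': 62.500982351250826, 'cx': 319.1890172559, 'cy': 247.45995548401103, 'rvec': array([7.61820717e-04, 3.11499694e+00, 3.94512079e-01]), 'tvec': array([ 0.6234553 , -0.02953873,  0.38873094])} (array([ 0.62411168, -0.0684705 ,  0.38272339]), array([-0.00370112,  0.23099241, -0.97294851]))
0.15 [6.24660177e-01 2.10404022e-05 2.91424834e-01] [[-1.33849826e-04 -9.99998585e-01 -1.67667239e-03]
 [-9.99999985e-01  1.34037166e-04 -1.11621510e-04]
 [ 1.11846089e-04  1.67665743e-03 -9.99998588e-01]]
```

View pics/scene0.png

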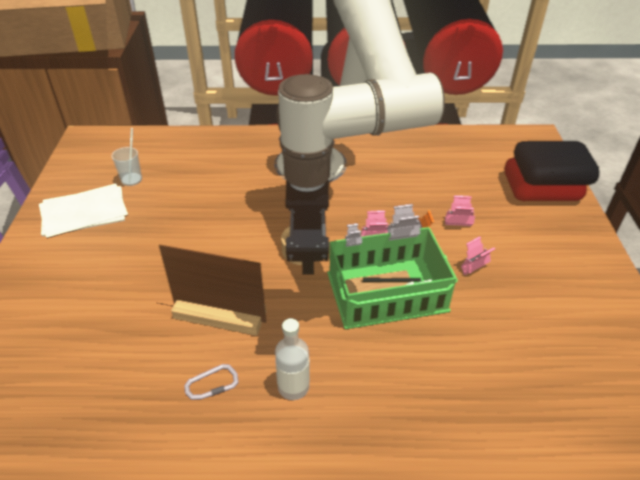

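View pics/side0.png

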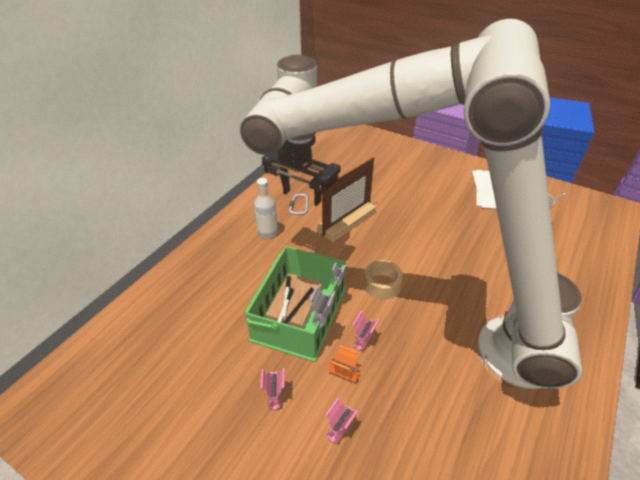

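View pics/wrist0.png

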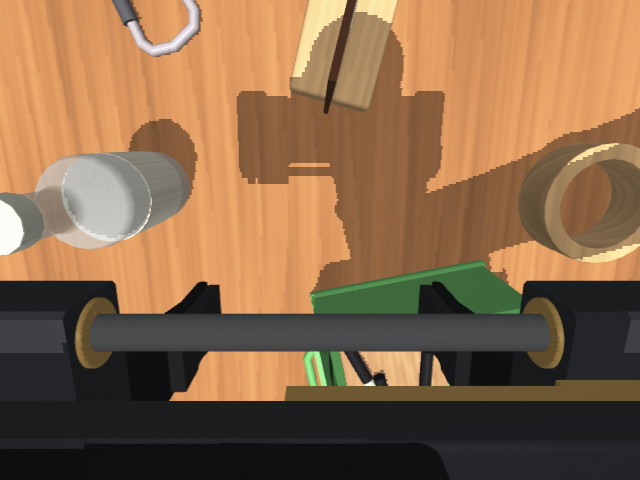

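Candidates for the clip (scene pixels): grey at (404,222), grey at (353,235), pink at (376,222), (461,210) and (476,257), orange at (427,218). The meant one is the larger grey clip on the rim at (404,222), which is (321,305) in the side view. I'll confirm that in one enlarged crop.

Run:
```python
from h import *
def crop(f,x,y,w,h,W,H): return cv2.resize(cv2.imread(f'pics/{f}.png')[y:y+h,x:x+w],(W,H),interpolation=cv2.INTER_CUBIC)
a=crop('scene0',325,195,130,100,520,400);b=crop('side0',290,250,70,100,280,400)
c=crop('scene0',155,235,120,50,480,200); d=crop('side0',310,150,80,50,320,200)
cv2.imwrite('pics/crop1.png',np.vstack([np.hstack([a,b]),np.hstack([c,d])]))
```

```text
(no output)
```

View pics/crop1.png

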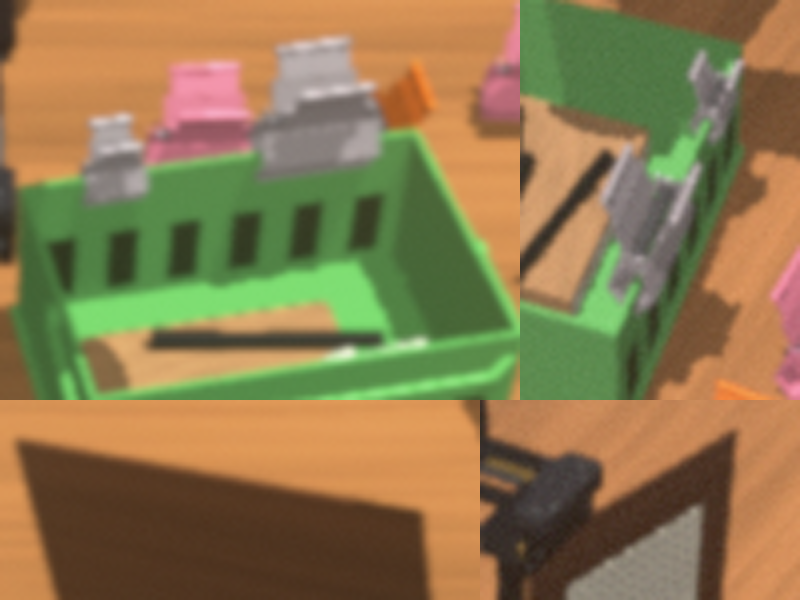

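The crop confirms it: the large grey clip straddles the near rim at scene (404,215), beside the small grey one at (353,235). The pink and orange ones stand on the desk behind the basket. The board's top corners are at scene (159.5,245) and (260,263).

Run:
```python
from h import *
np.set_printoptions(precision=4,suppress=True)
s,d=load('scene0'),load('side0')
S=lambda u,v:(325+u/4-.5+.125,195+v/4-.4); D=lambda u,v:(290+(u-520)/4-.4,250+v/4-.4)
P={}
for n,a,b in [('in_far',S(302,97),D(632,147)),('in_near',S(375,87),D(608,202)),('rob_far',S(278,44),D(697,165)),('rob_near',S(350,40),D(680,237)),
 ('rimfar',S(20,190),D(742,45)),('rimnear',S(415,133),D(622,330)),('boardfar',(159.2,244.7),(373.3,157.7))]:
    p,g=tri(s,a,d,b); P[n]=p; print(n,p,g)
for n,a in [('bf',(159.2,244.7)),('bn',(259.7,262.8))]: print(n,plane(s,a,.195))
for n,a in [('rf',S(20,190)),('rn',S(415,133))]: print(n,plane(s,a,.110))
for n,a in [('rf',D(742,45)),('rn',D(622,330))]: print(n,plane(d,a,.110))
for n,a in [('h',S(302,97)),('h',S(375,87)),('h',S(278,44)),('h',S(350,40))]: print(n,plane(s,a,.169))
for n,a in [('hd',D(632,147)),('h',D(608,202)),('h',D(697,165)),('h',D(680,237))]: print(n,plane(d,a,.169))
```

```text
in_far [0.4535 0.203  0.1668] 0.0019424534780920662
in_near [0.4444 0.2446 0.1666] 0.0029682429112670413
rob_far [0.4129 0.1954 0.1699] 0.00279388203873925
rob_near [0.3988 0.239  0.1614] 0.0022230887614416808
rimfar [0.4647 0.0466 0.1065] 0.0008709791694664283
rimnear [0.4159 0.2785 0.1072] 0.004483365395787645
boardfar [ 0.5637 -0.3083  0.1918] 0.001331807813440259
bf [ 0.5663 -0.3077  0.195 ]
bn [ 0.6199 -0.0969  0.195 ]
rf [0.4689 0.0468 0.11  ]
rn [0.4209 0.2794 0.11  ]
rf [0.463  0.0492 0.11  ]
rn [0.4141 0.278  0.11  ]
h [0.4569 0.2032 0.169 ]
h [0.4485 0.245  0.169 ]
h [0.4104 0.1946 0.169 ]
h [0.407  0.2362 0.169 ]
hd [0.4522 0.2036 0.169 ]
h [0.4428 0.2448 0.169 ]
h [0.4137 0.1962 0.169 ]
h [0.3963 0.2453 0.169 ]
```

```bash
python3 -m pendant '[[[-43,34,0],[0,0,-0.1]],[[-86,68,0],[0,0,-0.208]],[[-129,102,0],[0,0,-0.208]],[[-172,136,0],[0,0,-0.208]],[[-215,170,0],[0,0,-0.208]],[[-250,198,0],[0,0,-0.208]],[[-260,206,0],[0,0,-0.208]],[[-260,206,0],[0,0,-0.208]],[[-260,206,0],[0,0,-0.208]]]' 1
python3 - <<'E'
from h import *
c=cap('wrist','w1'); s=r.sense(); print(s['time_s'],s['tcp_pos'],s['ee_rot'])
print(proj(c,[[.4535,.203,.167],[.4444,.2446,.167],[.4129,.1954,.167],[.3988,.239,.167]]))
E
```

```text
time_s: 1.05
tcp_pos: [0.4185, 0.2604, 0.2922]
ee_rot: [[0.208, -0.978, -0.0], [-0.978, -0.208, -0.0], [0.0, 0.0, -1.0]]
wrist_force: [0.6, 0.2, 0.7]
gripper_width: 0.999
gripper_force: 0.0
1.1 [0.41898219 0.25986467 0.29213192] [[ 2.06781745e-01 -9.78387072e-01 -2.19044111e-04]
 [-9.78387057e-01 -2.06781669e-01 -3.28850357e-04]
 [ 2.76448631e-04  2.82310174e-04 -9.99999922e-01]]
[[276.07546784 155.15658046]
 [278.5678919  233.16693135]
 [353.4231366  157.1141481 ]
 [360.05012834 240.13441111]]
```

View pics/w1.png

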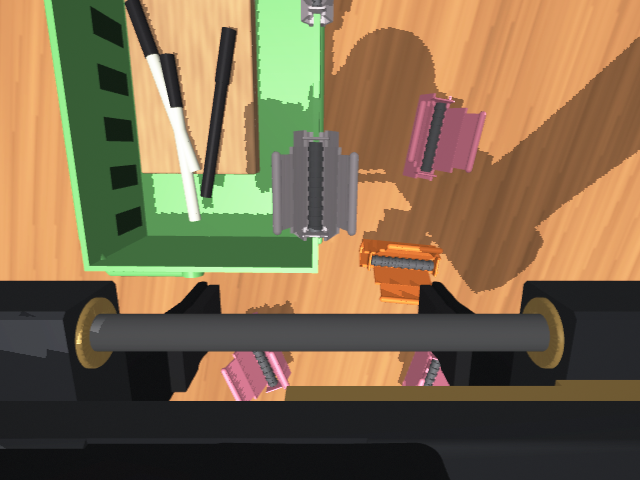

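The wrist view shows the large grey clip's rolled ends upright in the picture at columns 276 and 354, rows 151 to 236, so they are already square to the closing line. The small clip is at (316,10), and the decoys are clear of the fingers' height.

Run:
```python
from h import *
np.set_printoptions(precision=4,suppress=True)
c,s,d=load('w1'),load('scene0'),load('side0'); st=r.sense(); R=np.array(st['ee_rot']);t=np.array(st['tcp_pos'])
S=lambda u,v:(325+u/4-.4,195+v/4-.4); D=lambda u,v:(290+(u-520)/4-.4,250+v/4-.4)
for n,a,b,e in [('in',(276,193),S(338,92),D(620,175)),('rob',(354,193.5),S(314,42),D(688,201))]:
    p=plane(c,a,.167); print(n,p,'tri',tri(c,a,s,b),tri(c,a,d,e)); print(' in tool mm',1e3*R.T@(p-t))
for a in [(276,152),(276,234),(354,151),(354,236)]: p=plane(c,a,.167);print(1e3*R.T@(p-t))
for a in [(324,100),(317,270)]: p=plane(c,a,.11);print('rim',1e3*R.T@(p-t))
# fingertips check: pads expected location
for y in(-.0435,.0435): print(proj(c,t+R@np.array([0,y,.07])))
```

```text
in [0.4499 0.2228 0.167 ] tri (array([0.45  , 0.2236, 0.1666]), np.float64(0.0014489864068394417)) (array([0.4493, 0.2227, 0.1658]), np.float64(0.0013800365554773263))
 in tool mm [ 42.6019 -22.6078 125.1373]
rob [0.4081 0.2142 0.167 ] tri (array([0.4084, 0.2147, 0.1688]), np.float64(0.0013280528386771173)) (array([0.4079, 0.2151, 0.1607]), np.float64(0.0010806225331846716))
 in tool mm [ 42.3892  20.0069 125.1493]
[ 64.3761 -22.0466 125.1435]
[ 19.6763 -23.1986 125.1308]
[ 64.9531  19.4795 125.1554]
[ 18.5866  20.5633 125.1429]
rim [ 96.4979   4.0453 182.1598]
rim [-19.6439  -0.5111 182.1264]
[[217.5142 305.0562]]
[[416.083 305.319]]
```

```bash
python3 -m pendant '[[[42,-1,0],[0,0,0]],[[42,-1,0],[0,0,0]],[[42,-1,25],[0,0,0]],[[42,-1,50],[0,0,0]],[[42,-1,65],[0,0,0]],[[42,-1,74],[0,0,0]],[[42,-1,74],[0,0,0]],[[42,-1,74],[0,0,0]]]' 1
python3 - <<'E'
from h import *
c=cap('wrist','w2'); d=cap('side','s2'); t=np.array(r.sense()['tcp_pos'])
u,v=proj(d,[t-[0,0,.05]])[0].astype(int); print(u,v)
a=cv2.resize(cv2.imread('pics/w2.png'),(400,300)); b=cv2.resize(cv2.imread('pics/s2.png')[v-50:v+50,u-65:u+65],(400,300),interpolation=cv2.INTER_CUBIC)
cv2.imwrite('pics/c2.png',np.hstack([a,b]))
E
```

```text
time_s: 1.9
tcp_pos: [0.4293, 0.2191, 0.2188]
ee_rot: [[0.206, -0.979, 0.001], [-0.979, -0.206, 0.0], [-0.0, -0.001, -1.0]]
wrist_force: [0.1, 0.2, 0.3]
gripper_width: 0.999
gripper_force: 0.0
322 294
```

View pics/c2.png

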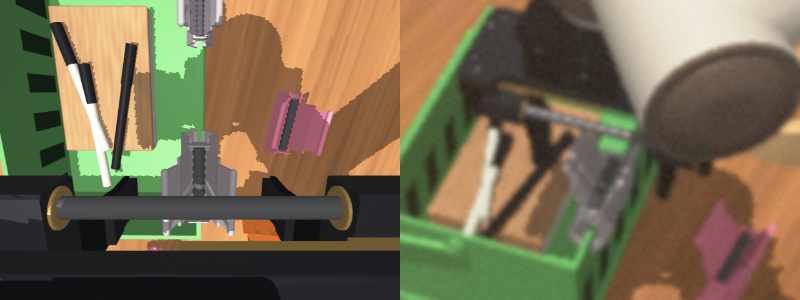

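The clip sits midway between the fingers: handles span columns 165 to 236, finger tips 136 to 263 in the half-size wrist view. Closing in stages.

```bash
python3 -m pendant '[[[0,0,0],[0,0,0]],[[0,0,0],[0,0,0]],[[0,0,0],[0,0,0]],[[0,0,0],[0,0,0]],[[0,0,0],[0,0,0]]]' 0.5; python3 -m pendant '[[[0,0,0],[0,0,0]],[[0,0,0],[0,0,0]],[[0,0,0],[0,0,0]],[[0,0,0],[0,0,0]],[[0,0,0],[0,0,0]]]' 0.27
python3 - <<'E'
from h import *
c=cap('wrist','w3'); d=cap('scene','s3')
a=cv2.resize(cv2.imread('pics/w3.png'),(400,300)); b=cv2.resize(cv2.imread('pics/s3.png')[190:290,325:455],(400,300),interpolation=cv2.INTER_CUBIC)
cv2.imwrite('pics/c3.png',np.hstack([a,b]))
E
```

```text
time_s: 2.5
tcp_pos: [0.4286, 0.2192, 0.2183]
ee_rot: [[0.207, -0.978, 0.0], [-0.978, -0.207, 0.0], [-0.0, -0.0, -1.0]]
wrist_force: [0.3, -0.3, 0.1]
gripper_width: 0.629
gripper_force: 0.0
time_s: 3.0
tcp_pos: [0.4286, 0.2191, 0.2182]
ee_rot: [[0.207, -0.978, -0.0], [-0.978, -0.207, -0.0], [0.0, 0.0, -1.0]]
wrist_force: [-0.2, 0.1, -0.2]
gripper_width: 0.284
gripper_force: 10.3
```

View pics/c3.png

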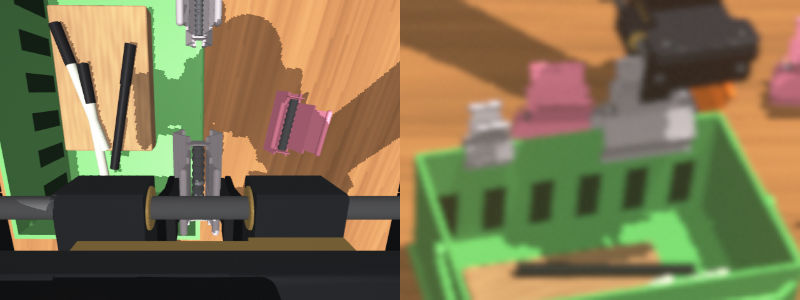

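Gripping with 10.3 N at an opening of 24.7 mm, the jaws spread either side of the wall. Lifting straight up.

```bash
python3 -m pendant '[[[0,0,0],[0,0,0]],[[0,0,-6],[0,0,0]],[[0,0,-16],[0,0,0]],[[0,0,-30],[0,0,0]],[[0,0,-45],[0,0,0]],[[0,0,-65],[0,0,0]],[[0,0,-90],[0,0,0]],[[0,0,-115],[0,0,0]],[[0,0,-132],[0,0,0]],[[0,0,-132],[0,0,0]]]'
python3 - <<'E'
from h import *
t=np.array(r.sense()['tcp_pos']);a=[]
for n in('side','scene'):
    c=cap(n,n+'4');u,v=proj(c,[t-[0,0,.1]])[0].astype(int);print(u,v)
    a.append(cv2.resize(cv2.imread(f'pics/{n}4.png')[v-60:v+60,u-80:u+80],(400,300),interpolation=cv2.INTER_CUBIC))
cv2.imwrite('pics/c4.png',np.hstack(a))
# board target in tool frame
R=np.array(r.sense()['ee_rot']); dl=np.array([.593,-.202,.348])-t
print(1e3*R.T@dl)
E
```

```text
time_s: 4.1
tcp_pos: [0.4295, 0.2197, 0.3538]
ee_rot: [[0.207, -0.978, 0.006], [-0.978, -0.207, 0.005], [-0.003, -0.007, -1.0]]
wrist_force: [0.7, 0.5, -1.4]
gripper_width: 0.273
gripper_force: 10.4
322 269
410 180
[446.36399196 -72.98781033   5.46946422]
```

View pics/c4.png

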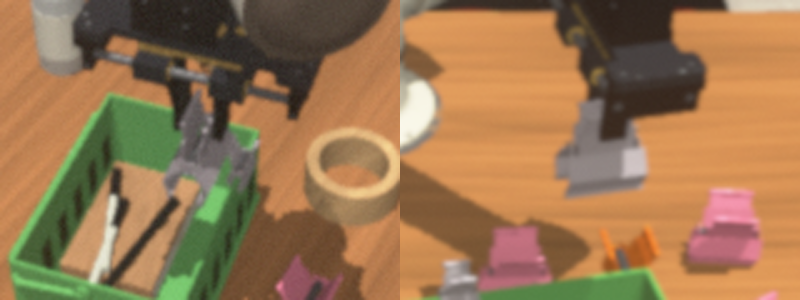

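The clip is held upright and clear of the rim in both views. The small clip and basket are in place. Carrying it toward the board.

```bash
python3 -m pendant '[[[15,-2,-5],[0,0,0]],[[45,-7,-10],[0,0,0]],[[85,-14,-15],[0,0,0]],[[125,-20,-15],[0,0,0]],[[165,-27,-15],[0,0,0]],[[205,-34,-15],[0,0,0]],[[245,-40,-15],[0,0,0]],[[280,-46,-15],[0,0,0]],[[310,-51,-15],[0,0,0]],[[330,-54,-15],[0,0,0]]]' 
python3 -m pendant '[[[15,-2,0],[0,0,0.08]],[[30,-5,0],[0,0,0.16]],[[50,-8,0],[0,0,0.24]],[[70,-11,0],[0,0,0.32]],[[90,-15,0],[0,0,0.4]],[[106,-17,0],[0,0,0.457]],[[116,-19,0],[0,0,0.457]],[[116,-19,0],[0,0,0.457]],[[116,-19,0],[0,0,0.457]]]'
python3 - <<'E'
from h import *
t=np.array(r.sense()['tcp_pos']);a=[];print(r.sense()['tcp_pos'])
c=cap('wrist','wrist5'); print(proj(c,[[.593,-.202,.195],[.5663,-.3077,.195],[.6199,-.0969,.195]]))
for n in('side','scene'):
    c=cap(n,n+'5');u,v=proj(c,[t-[0,0,.13]])[0].astype(int);print(n,u,v)
    a.append(cv2.resize(cv2.imread(f'pics/{n}5.png')[v-60:v+60,u-80:u+80],(400,300),interpolation=cv2.INTER_CUBIC))
w=cv2.resize(cv2.imread('pics/wrist5.png'),(400,300))
cv2.imwrite('pics/c5.png',np.vstack([np.hstack(a),np.hstack([w,w*0])]))
E
```

```text
time_s: 5.2
tcp_pos: [0.5495, -0.0954, 0.3639]
ee_rot: [[0.204, -0.979, -0.003], [-0.979, -0.204, -0.001], [-0.0, 0.003, -1.0]]
wrist_force: [-0.4, -0.0, -0.6]
gripper_width: 0.276
gripper_force: 10.4
time_s: 6.1
tcp_pos: [0.5918, -0.2022, 0.3647]
ee_rot: [[-0.246, -0.969, -0.001], [-0.969, 0.246, 0.0], [-0.0, 0.001, -1.0]]
wrist_force: [-0.1, 0.6, -1.3]
gripper_width: 0.272
gripper_force: 10.4
[ 0.59182387 -0.20222772  0.36467026]
[[316.64101862 250.13553488]
 [316.13992802  78.53107852]
 [316.59493615 389.71326486]]
side 349 159
scene 206 238
```

View pics/c5.png

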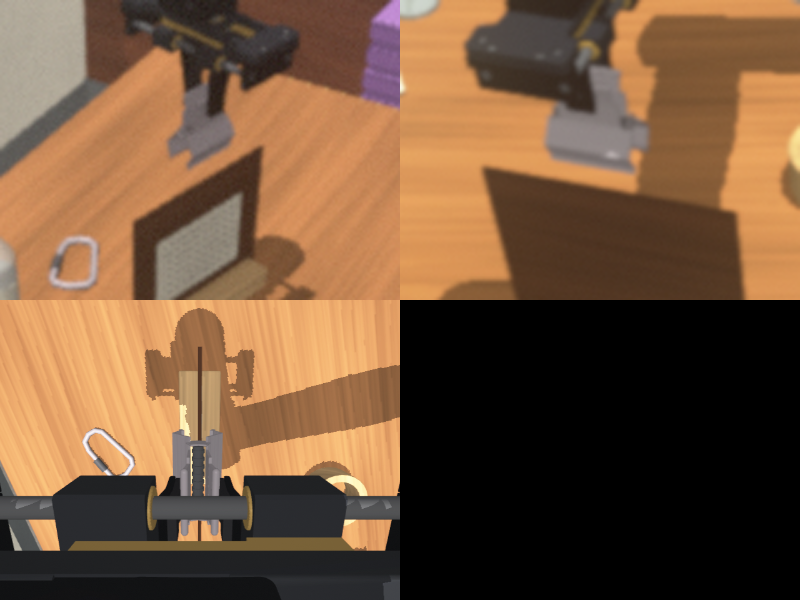

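The clip hangs above the board. In the wrist view the board's edge runs near column 320 and the clip's jaws span about 275 to 355. I'll measure both edges precisely.

Run:
```python
from h import *
np.set_printoptions(precision=2,suppress=True)
c=load('wrist5'); im=c['frame'].astype(int); s=r.sense(); R=np.array(s['ee_rot']);t=np.array(s['tcp_pos'])
for v in (77,80,85,95,105,110,130,150,170,190):
    row=im[v,290:350].sum(1); k=np.where(row<190)[0]+290
    if len(k): print(v,k.min(),k.max(),len(k), 1e3*R.T@(plane(c,((k.min()+k.max())/2,v),.195)-t))
print('rows of far end',[ (v,im[v,316:324].sum(1).min()) for v in range(68,80)])
for v in (215,225,240,260,280):
    g=im[v,255:385]; sat=(g.max(1)-g.min(1)); k=np.where((sat<25)&(g.sum(1)>200))[0]+255
    print(v,k.min(),k.max(), 1e3*R.T@(plane(c,(k.min(),v),.24)-t),1e3*R.T@(plane(c,(k.max(),v),.24)-t))
```

```text
77 317 321 5 [110.07   0.6  170.41]
80 317 321 5 [108.35   0.59 170.41]
85 317 321 5 [105.48   0.59 170.41]
95 317 321 5 [ 99.69   0.59 170.41]
105 317 321 5 [ 93.83   0.58 170.41]
110 317 321 5 [ 90.88   0.58 170.41]
130 317 321 5 [ 78.87   0.56 170.41]
150 317 321 5 [ 66.58   0.55 170.42]
170 317 321 5 [ 53.97   0.54 170.42]
190 317 321 5 [ 41.05   0.52 170.42]
rows of far end [(68, np.int64(342)), (69, np.int64(344)), (70, np.int64(341)), (71, np.int64(342)), (72, np.int64(343)), (73, np.int64(341)), (74, np.int64(298)), (75, np.int64(172)), (76, np.int64(171)), (77, np.int64(172)), (78, np.int64(173)), (79, np.int64(173))]
215 276 355 [ 32.2  -23.26 125.42] [ 32.15  20.39 125.42]
225 276 355 [ 26.58 -23.42 125.42] [ 26.53  20.51 125.42]
240 277 354 [ 18.   -23.1  125.42] [ 17.96  20.14 125.42]
260 277 354 [  6.31 -23.42 125.42] [  6.26  20.38 125.42]
280 277 353 [ -5.69 -23.75 125.42] [ -5.74  20.06 125.42]
```

Board edge is at tool y +0.5 and the clip's middle at -1.6 from the same camera, with no yaw error and the middle within 1 mm. So I shift +2 mm in y and go down about 63 mm.

```bash
python3 -m pendant '[[[0,2,0],[0,0,0]],[[0,2,8],[0,0,0]],[[0,2,18],[0,0,0]],[[0,2,30],[0,0,0]],[[0,2,42],[0,0,0]],[[0,2,52],[0,0,0]],[[0,2,60],[0,0,0]],[[0,2,63],[0,0,0]],[[0,2,63],[0,0,0]],[[0,2,63],[0,0,0]]]'
python3 - <<'E'
from h import *
a=[]; 
for n in('side','scene','wrist'): cap(n,n+'6')
t=np.array(r.sense()['tcp_pos'])
for n in('side','scene'):
    u,v=proj(load(n+'6'),[t-[0,0,.1]])[0].astype(int);print(n,u-40,v-30)
    a.append(cv2.resize(cv2.imread(f'pics/{n}6.png')[v-30:v+30,u-40:u+40],(400,300),interpolation=cv2.INTER_CUBIC))
w=cv2.imread('pics/wrist6.png')[150:450,120:520]
cv2.imwrite('pics/c6.png',np.vstack([np.hstack(a),np.hstack([w,w*0])]))
E
```

```text
time_s: 7.25
tcp_pos: [0.5905, -0.2018, 0.3027]
ee_rot: [[-0.246, -0.969, 0.001], [-0.969, 0.246, -0.0], [0.0, -0.001, -1.0]]
wrist_force: [0.7, -0.3, -0.2]
gripper_width: 0.273
gripper_force: 10.4
side 309 139
scene 168 219
```

View pics/c6.png

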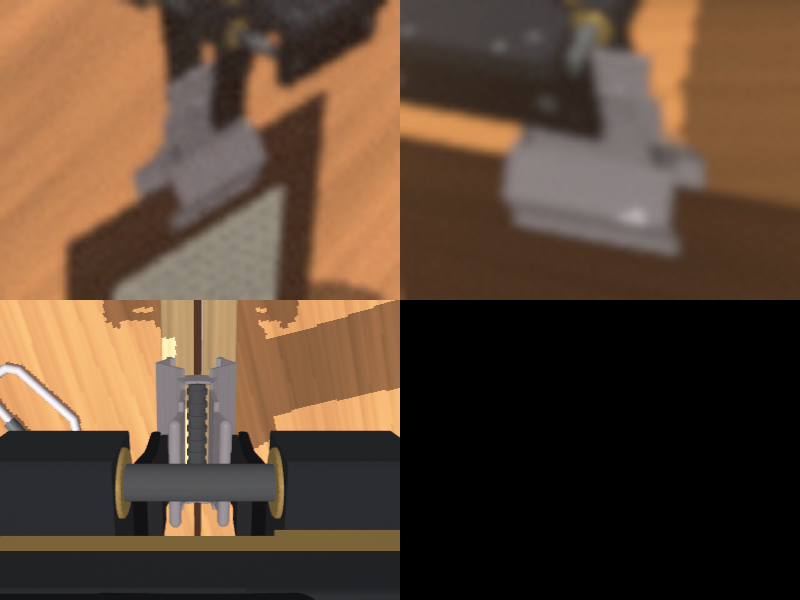

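The wrist view shows the board centred between the jaws, and both outer views show a lip below the edge on each side. As a last numeric check, I'll compare the lip heights against the pixels.

Run:
```python
from h import *
np.set_printoptions(precision=4,suppress=True)
s=r.sense();R=np.array(s['ee_rot']);t=np.array(s['tcp_pos'])
def onface(c,p,off): # intersect ray with vertical plane at tool y=off
    o,d=ray(c,p); n=R[:,1]; k=(off-n@(o-t))/(n@d); return 1e3*R.T@(o+k*d-t)*[1,1,1], (o+k*d)[2]
for p in [(191,264.6),(224,269.6)]: print('scene lip',onface(load('scene6'),p,-.0165))
for p in [(343.4,184.6),(362.2,171)]: print('side lip',onface(load('side6'),p,.0165))
for p in [(168+0/5,219+102/5),(168+700/5*0+120/5,219+155/5)]: print('scene edge',onface(load('scene6'),p,0))
for p in [(309+68/5,139+245/5),(309+322/5,139+92/5)]: print('side corner',onface(load('side6'),p,0))
```

```text
scene lip (array([ 36.7082, -16.5   , 134.8992]), np.float64(0.16799110783839377))
scene lip (array([-35.6983, -16.5   , 131.6053]), np.float64(0.1712911638958481))
side lip (array([-41.007,  16.5  , 125.714]), np.float64(0.1771416360426734))
side lip (array([ 39.9501,  16.5   , 118.1001]), np.float64(0.18474855884393449))
scene edge (array([86.785 ,  0.    , 90.4727]), np.float64(0.21239261082068495))
scene edge (array([ 37.2834,  -0.    , 108.8575]), np.float64(0.19401203515243715))
side corner (array([-109.1864,    0.    ,  110.6228]), np.float64(0.19225933899383774))
side corner (array([109.3863,   0.    , 110.2386]), np.float64(0.1926248074571767))
```

Board ends come out at ±109 mm from the tool. Scene view puts the lips at 0.168 to 0.171 m, side view roughly at 0.177 to 0.185 m, and the arm pose gives 0.177 m. All are inside the 0.161 to 0.188 m window, so I'm handing in.

```bash
python3 -c "
from station import r
print(r.finish_job())"
```

```text
the job is handed in; nothing more can be done
None
```

The job is handed in, verdict not shown: at the last check the large clip was held squeezed open over the middle of the board's top edge, square to it and clear on both sides, and the basket and small clip looked unmoved after the lift, though I took no final check of them.

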